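# Press home a processor cooler's push pins crosswise

## Robot

A 7-joint arm with a two-finger parallel gripper is mounted at the origin on the work surface. World frame = base frame: x ahead of the robot, y to its left, z up, the work surface at z = 0. Lengths are in m, angles in degrees, forces in N, time in s.
With the tool pointing down it reaches from about 0.375 to 0.925 m from the base axis. Payload 3.1 kg.
Tool frame: the origin (TCP) lies on the centre line of the jaws, within the pads' length; the fingertips stand 22 mm ahead of it and the grasp point (between the pads) lies 3 mm ahead of it; z points along the fingers, y is the line along which they close (so a half turn about z gives the same grasp; the last joint's range is limited). The gripper opens to 85 mm and grips with 20 to 120 N. Pads are 22 mm wide; open, the fingers measure 114 mm over their backs; the gripper's body (76 mm by 85 mm) begins 54 mm behind the grasp point. The pads swing forward as they close: fully open they stand 13 mm farther back than shut.
Start: joints at [-80.89, 21.939, 2.515, 91.553, -1.026, 66.532, -2.859], TCP at [0.165, 0.629, 0.253] pointing down, gripper open.
Joint ranges: [-149.38, 149.38], [-23.57, 123.04], [-84.95, 90], [0, 143.3], [-89.99, 269.99], [3.08, 112.72], [-163.45, 163.45]. Speed limits (degrees/s): [159.86, 159.86, 180, 180, 180, 180, 180].

## Interface

Orientations are given as a 3x3 rotation matrix whose columns are the frame's x, y, z axes.
In Python, from station import r, optics, workorder, spotter, monitor gives the robot as it stands. Calls block until the motion is done:
- r.move_to(position, orientation): joint-space move of the TCP to a pose.
- r.move_linear(position, feed=0.15, rot=None): straight line of the TCP; rot=None keeps the orientation; feed is the mean speed in m/s.
- r.movej(angles): joint-space move.
- r.grip(opening): finger opening in m; the grip force is fixed at half the most; returns when the fingers have stopped.
- r.wait(seconds).
- r.inverse_kinematics(position, orientation): joint angles nearest the present ones, or None.
- optics.get_image(name): name is "scene" or "top"; returns the picture (400x640x3 uint8, blue, green, red); there is no depth.
- optics.camera_params(name): a dict with "fx", "fy", "cx", "cy" (pixels), "k1" (the pictures are not rectified: a ray, as slopes to the right and down, at radius r is drawn at 1 + k1 r^2 times it, then the intrinsics apply), "R" (3x3) and "t" (3): a world point X has camera coordinates R X + t. Camera axes: x right, y down, z forward; pixel columns grow to the right and rows downward; lengths in m; the calibration is good to about 2 mm. A picture is of the moment at which its call begins. camera_params takes no time and is no camera call.
A pose or a line that the arm cannot do raises r.PlanningError and nothing moves.
- workorder.close_job(): hands the job in; it is judged then, once.
Trained networks look in the newest picture that a camera, given by its name, has taken for a name from the list of things; names that differ only in an ending like _2 or _b are one class to them, and where a whole thing is asked for, a point or a joint stands for the part that bears it (a point fixed in the world has none). Each returns a list of dicts, best first, with "p" (0 to 1); they miss things now and then, are a little off and sometimes report something else, mostly with a low value. They report only what shows in the picture. A call takes as long as a camera call. They do not tell look-alikes from the thing itself.
- spotter.look_for(camera, target): "location" ([x, y, z] in m, in world coordinates, good to about 4 mm: the middle of the surface that is visible of it).
- spotter.regions_of(camera, target): "pixels" (400x640 bool, what is visible of it).
- spotter.spot_point(camera, target): "location" ([x, y, z] in m, in world coordinates, good to about 4 mm: a listed point, or the origin of a listed thing).
Readings, each from a call of its own:
- monitor.current_clock(): time.
- monitor.current_q(): joint angles.
- monitor.current_qd(): joint speeds.
- monitor.current_effort(): joint torques, N m.
- monitor.current_position(): TCP position.
- monitor.current_ee_rot(): TCP orientation.
- monitor.current_wrist_force(): force on the tool from outside, world axes, zero at the start.
- monitor.current_wrist_torque(): the same for the moment, N m.
- monitor.current_finger_gap(): finger opening in m.
- monitor.current_gripper_force(): force on a finger pad.
Only numpy, scipy, OpenCV 4.12 (cv2) and the standard library are available. Lean on these libraries where they do the work, as an engineer would, in place of code of your own. Each camera call takes 0.05 s, during which the arm holds its last target. There are 200 camera calls.

## Task

The cooler on the small computer board stands on its four white push pins, which are all still up: press each one fully home with a light push of the fingertips, one after another and crosswise, so that the cooler is drawn down evenly. Begin with the pin at the corner between the rear ports and the two memory slots, then do the one diagonally opposite, then the other pin beside the ports, and last the one that remains. Only press: do not lift the board or shove it out of its place, and leave the things lying around it alone.

Things in the scene. Friction and masses are not known exactly. Their poses are not given: they have to be found in the camera images.
- board: a small dark green computer board, 170 x 170 mm, about 0.7 kg with its cooler, loose on four 10 mm brass standoffs on a 3 mm grey mat. Origin: centre of the square, at the standoffs' feet, z up; its top face is at z = 12 mm. Rear ports on its +x edge, memory slots along -y, expansion slot along +y, a white power socket on the -x (front) edge. Keep every push on it under 30 N
- cooler_top (a point): centre of the top of the round processor cooler with its black fan, 70 mm across, in the middle of the board, 42 mm above the board's origin. The four white push pins stand round it at board x = +-37.5, y = +-37.5 mm; even when home their caps stand clear above the cooler and every other part of the board
- rear_ports (a point): middle of the top of the row of metal rear ports on the board's +x edge, 130 mm long, 24 mm wide, up to 40 mm above the board's origin
- memory_slots (a point): middle of the two empty memory slots: long thin black bars with white end latches, 140 mm long, side by side along the board's -y edge
- expansion_slot (a point): middle of the single expansion slot: one black bar, 89 mm long, 8 mm wide, along the board's +y edge, far from the memory slots
- pin_ports_memory_top (a point): centre of the flat top face of the push-pin cap at board x +37.5, y -37.5 mm: the corner between rear ports and memory slots (pressed first). Round off-white cap 14 mm across, 9 mm tall; its top is 55 mm above the board's origin when up, 48 mm when home; this point moves with it
- pin_front_slot_top (a point): centre of the flat top face of the push-pin cap at board x -37.5, y +37.5 mm: diagonally across from the first (pressed second). Round off-white cap 14 mm across, 9 mm tall; its top is 55 mm above the board's origin when up, 48 mm when home; this point moves with it
- pin_ports_slot_top (a point): centre of the flat top face of the push-pin cap at board x +37.5, y +37.5 mm: the other pin beside the ports (pressed third). Round off-white cap 14 mm across, 9 mm tall; its top is 55 mm above the board's origin when up, 48 mm when home; this point moves with it
- pin_front_memory_top (a point): centre of the flat top face of the push-pin cap at board x -37.5, y -37.5 mm: the other pin beside the memory slots (pressed last). Round off-white cap 14 mm across, 9 mm tall; its top is 55 mm above the board's origin when up, 48 mm when home; this point moves with it
- pin_ports_memory (a joint): how far this push pin is pressed in, in m: 0 = up, 0.007 = home, at its end stop. It starts up (under 0.001), slides straight down under about 5 N of push from above and stays where it is left. The cap rides on a stiff spring (6 N per mm): it gives about 1 mm while the pin slides, up to 3 mm in all, and comes back when let go
- pin_front_slot (a joint): how far this push pin is pressed in, in m: 0 = up, 0.007 = home, at its end stop. It starts up (under 0.001), slides straight down under about 5 N of push from above and stays where it is left. The cap rides on a stiff spring (6 N per mm): it gives about 1 mm while the pin slides, up to 3 mm in all, and comes back when let go
- pin_ports_slot (a joint): how far this push pin is pressed in, in m: 0 = up, 0.007 = home, at its end stop. It starts up (under 0.001), slides straight down under about 5 N of push from above and stays where it is left. The cap rides on a stiff spring (6 N per mm): it gives about 1 mm while the pin slides, up to 3 mm in all, and comes back when let go
- pin_front_memory (a joint): how far this push pin is pressed in, in m: 0 = up, 0.007 = home, at its end stop. It starts up (under 0.001), slides straight down under about 5 N of push from above and stays where it is left. The cap rides on a stiff spring (6 N per mm): it gives about 1 mm while the pin slides, up to 3 mm in all, and comes back when let go
- memory: a memory module in a dark flat heat spreader, 133 x 31 x 8 mm, lying flat beside the board; bystander; origin at the centre of its underside
- syringe: a white and grey thermal-paste syringe, about 112 mm long, 34 mm wide at its flange and 18 mm tall, lying on its side; bystander; origin on the mat under its barrel, x along its length
- jar: an amber glass jar with a black cap, 52 mm across, 75 mm tall, standing; bystander; origin at the centre of its underside
- screwdriver: a grey-handled screwdriver, 170 mm long, lying down; bystander; origin on its underside, x along its length
Mind the look-alikes: they are no part of the job. Of the things that look like the board, the larger one is meant.

How it is judged (in metres and radians):
On the way, in this order (a step that is already met when the one before it is completed fails the run):
1. the pin between ports and memory slots is home (value of joint pin_ports_memory above 0.006 m), for 0.1 s.
2. the pin diagonally opposite is home (value of joint pin_front_slot above 0.006 m), for 0.1 s.
3. the other pin beside the ports is home (value of joint pin_ports_slot above 0.006 m), for 0.1 s.
4. the last pin is home (value of joint pin_front_memory above 0.006 m), for 0.1 s.
At the end, for the whole second after the job is handed in: all four pins pressed in by more than 6 mm of their 7 mm, the board lying flat and still, within 20 mm of where it was, and the memory module, syringe, jar and screwdriver each within 20 mm of where they were (value of joint each of pin_ports_memory, pin_front_slot, pin_ports_slot, pin_front_memory above 0.006 m and distance of each of board, memory, syringe, jar, screwdriver from where it was at the start of the episode below 0.02 m and angle between board's own z axis and vertical below 0.05 rad and linear speed of board below 0.02 m/s); the robot touches nothing.
It fails at once if a pin pressed in by more than 3 mm before the one due before it was home ((value of joint pin_front_slot above 0.003 m and value of joint pin_ports_memory below 0.0055 m) or (value of joint pin_ports_slot above 0.003 m and value of joint pin_front_slot below 0.0055 m) or (value of joint pin_front_memory above 0.003 m and value of joint pin_ports_slot below 0.0055 m)).
It fails at once if the board lifted (over 6 mm), tipped or shoved more than 20 mm (height (world z) of board above 0.009 m or angle between board's own z axis and vertical above 0.1 rad or distance of board from where it was at the start of the episode above 0.02 m).
It fails at once if the robot pushed on the board, cooler or pins with more than 30 N (contact force between board and the fingers above 30 N or contact force between board and the arm above 30 N).
It fails at once if a bystander moved by more than 20 mm (distance of any of memory, syringe, jar, screwdriver from where it was at the start of the episode above 0.02 m).
It also fails if it takes over 48 s, if anything falls off the work surface, if the arm or the gripper's body presses on something with over 40 N, if the wrist force passes 120 N, or if a joint passes its speed limit or range.

## Working session

There is one attempt and no reset: what is moved stays moved. The work goes in short steps, each a Python script; the robot and the scene stay as the last script left them, time stands still between calls to the robot, and variables do not carry over. Pictures are saved under pics/ and viewed, at most 10 in all, crops included, and the job is handed in when it is done.

```bash
mkdir -p pics
python3 - <<'E'
from station import r,optics,spotter,monitor
import cv2,numpy as np
for c in("top","scene"):
    cv2.imwrite(f"pics/{c}0.png",optics.get_image(c))
    p=optics.camera_params(c);print(c,{k:np.round(v,4).tolist() for k,v in p.items()})
for t in("pin_ports_memory_top","pin_front_slot_top","pin_ports_slot_top","pin_front_memory_top","rear_ports","memory_slots","expansion_slot","cooler_top","board"):
    for c in("top","scene"):
        print(t,c,[(round(d["p"],2),np.round(d["location"],3).tolist()) for d in spotter.spot_point(c,t)])
print(monitor.current_clock(),monitor.current_ee_rot())
E
```

```text
top {'fx': 423.2445, 'fy': 423.2445, 'cx': 320.77, 'cy': 207.285, 'k1': -0.0833, 'R': [[-0.0124, -0.9995, -0.0278], [-0.9819, 0.0174, -0.1885], [0.1889, 0.025, -0.9817]], 't': [0.0827, 0.5778, 0.7721]}
scene {'fx': 383.0236, 'fy': 383.0236, 'cx': 321.0238, 'cy': 199.3041, 'k1': -0.0784, 'R': [[-0.3097, 0.9507, -0.0186], [0.59, 0.1768, -0.7878], [-0.7456, -0.255, -0.6157]], 't': [0.1201, -0.3131, 1.3371]}
pin_ports_memory_top top [(0.38, [0.5, -0.048, 0.06]), (0.31, [0.456, 0.129, 0.004])]
pin_ports_memory_top scene [(0.45, [0.501, -0.05, 0.055]), (0.41, [0.579, 0.259, 0.038])]
pin_front_slot_top top [(0.51, [0.649, 0.238, 0.042]), (0.36, [0.54, 0.054, 0.058])]
pin_front_slot_top scene [(0.61, [0.542, 0.053, 0.056]), (0.49, [0.648, 0.236, 0.042])]
pin_ports_slot_top top [(0.6, [0.566, -0.012, 0.059])]
pin_ports_slot_top scene [(0.49, [0.566, -0.021, 0.053]), (0.35, [0.608, 0.212, 0.042])]
pin_front_memory_top top [(0.53, [0.468, 0.024, 0.056])]
pin_front_memory_top scene [(0.54, [0.464, 0.022, 0.057]), (0.36, [0.626, 0.28, 0.04])]
rear_ports top [(0.81, [0.559, -0.06, 0.037]), (0.8, [
[... 282 characters left out ...]
9, 0.015]), (0.25, [0.464, 0.02, 0.058])]
expansion_slot top [(0.67, [0.581, 0.046, 0.03]), (0.62, [0.646, 0.21, 0.018]), (0.35, [0.451, -0.024, 0.027])]
expansion_slot scene [(0.84, [0.649, 0.207, 0.02]), (0.65, [0.578, 0.045, 0.025])]
cooler_top top [(0.57, [0.52, 0.005, 0.044])]
cooler_top scene [(0.87, [0.519, 0.002, 0.041]), (0.64, [0.621, 0.246, 0.029])]
board top [(0.78, [0.613, 0.244, 0.002]), (0.56, [0.515, 0.005, 0.007])]
board scene [(0.82, [0.518, -0.002, 0.005]), (0.66, [0.615, 0.248, 0.005]), (0.29, [0.59, -0.137, 0.003])]
1.0 [[-9.67225884e-01  2.53917483e-01 -2.54920531e-05]
 [ 2.53917483e-01  9.67225884e-01  3.22480638e-05]
 [ 3.28449208e-05  2.47182840e-05 -9.99999999e-01]]
```

View pics/top0.png

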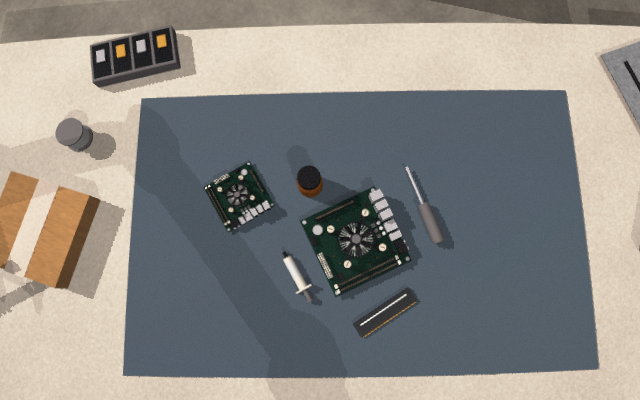

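View pics/scene0.png

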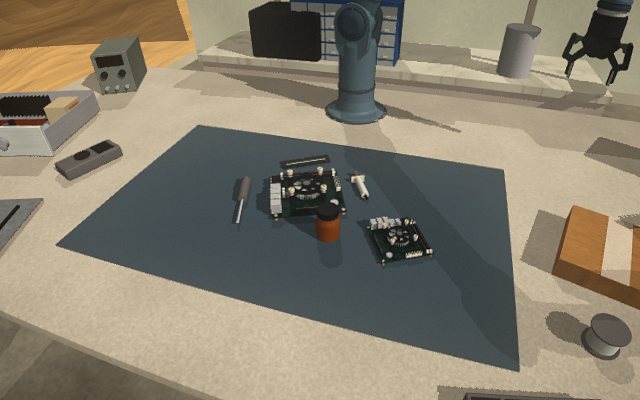

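```bash
cat > h.py <<'E'
import cv2,numpy as np
from station import optics
def project(c,X):
    p=optics.camera_params(c);x=np.array(X)@np.array(p["R"]).T+p["t"];u=x[:,:2]/x[:,2:]
    u=u*(1+p["k1"]*(u**2).sum(1,keepdims=True))
    return u*[p["fx"],p["fy"]]+[p["cx"],p["cy"]]
def unproject(c,px,z):
    p=optics.camera_params(c);K=np.array([[p["fx"],0,p["cx"]],[0,p["fy"],p["cy"]],[0,0,1]])
    u=cv2.undistortPoints(np.array(px,float).reshape(-1,1,2),K,np.array([p["k1"],0,0,0,0.])).reshape(-1,2)
    R=np.array(p["R"]);o=-R.T@p["t"];d=np.c_[u,np.ones(len(u))]@R
    return o+d*((z-o[2])/d[:,2])[:,None]
L=np.array([[1,-1],[-1,1],[1,1],[-1,-1]])*.0375
def fit(W):
    m=W[:,:2].mean(0);H=L.T@(W[:,:2]-m);a=np.arctan2(H[0,1]-H[1,0],H[0,0]+H[1,1])
    R=np.array([[np.cos(a),-np.sin(a)],[np.sin(a),np.cos(a)]]);P=L@R.T+m
    return m,np.degrees(a),P,np.linalg.norm(P-W[:,:2],axis=1)
E
python3 - <<'E'
from h import *
G=np.array([[.5,-.049,.058],[.541,.0535,.058],[.566,-.017,.058],[.466,.023,.058]])
m,a,P,e=fit(G);print(m,a,P,e)
for c in("top","scene"):
    im=cv2.imread(f"pics/{c}0.png");S=8
    uv=project(c,np.c_[P,np.full(4,.058)]);o=(uv.mean(0)-[45,35]).astype(int)
    q=cv2.resize(im[o[1]:o[1]+70,o[0]:o[0]+90],None,fx=S,fy=S,interpolation=cv2.INTER_CUBIC)
    C=[]
    for i,(x,y) in enumerate(uv):
        X,Y=int(round(x)),int(round(y));w=im[Y-6:Y+7,X-6:X+7].min(2)
        M=(w>150).astype(np.uint8);n,l,s,ce=cv2.connectedComponentsWithStats(M)
        print(c,i,np.round([x,y],1),[(int(t[4]),np.round(k+[X-6,Y-6],1).tolist()) for t,k in zip(s[1:],ce[1:])])
        cv2.circle(q,tuple(int(v) for v in ((np.array([x,y])-o+.5)*S)),5,(0,0,255),1);cv2.putText(q,str(i+1),tuple(int(v) for v in ((np.array([x,y])-o)*S+8)),0,.7,(0,255,255),2)
    cv2.imwrite(f"pics/{c}crop.png",q)
E
```

```text
[0.51825  0.002625] -66.80140948635183 [[ 0.49855404 -0.04661491]
 [ 0.53794596  0.05186491]
 [ 0.56748991 -0.01707096]
 [ 0.46901009  0.02232096]] [0.00278917 0.00346419 0.0014916  0.00308573]
top 0 [384.2 247.3] [(35, [382.0, 246.9])]
top 1 [332.4 227.8] [(32, [329.8, 228.6])]
top 2 [367.6 212.1] [(31, [364.6, 212.5])]
top 3 [348.6 263.4] [(34, [346.9, 263.9])]
scene 0 [288.6 169.7] [(1, [287.0, 164.0]), (13, [290.2, 171.2])]
scene 1 [321.8 185.4] [(9, [323.9, 186.4]), (1, [324.0, 190.0])]
scene 2 [289.4 187.6] [(10, [283.4, 190.7]), (14, [291.6, 189.4]), (1, [292.0, 194.0])]
scene 3 [319.  167.7] [(11, [320.2, 168.9])]
```

View pics/topcrop.png

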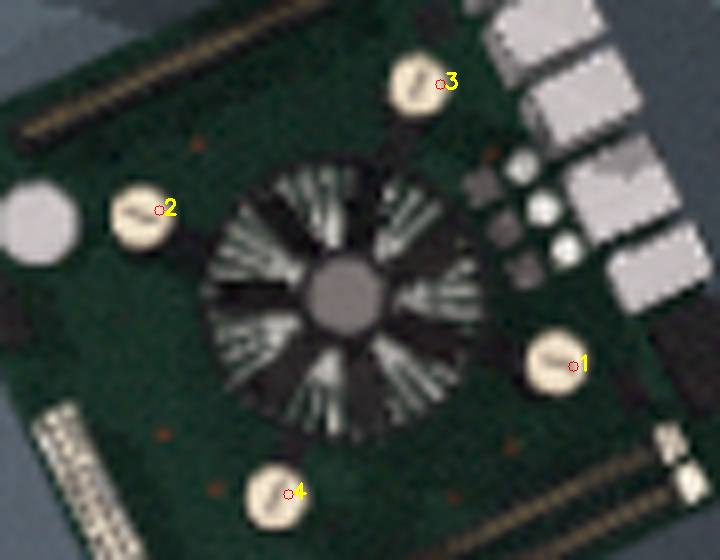

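View pics/scenecrop.png

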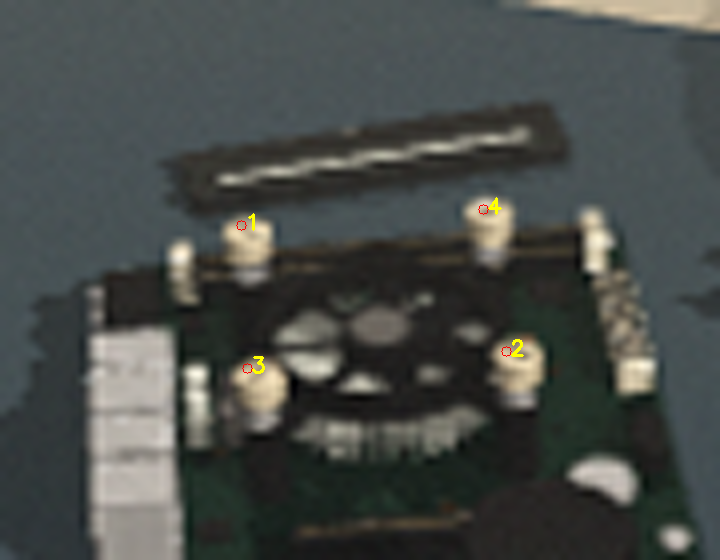

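Run:
```python
from h import *
from station import r,monitor
T=unproject("top",[[382.0,246.9],[329.8,228.6],[364.6,212.5],[346.9,263.9]],.058)
S=unproject("scene",[[290.2,171.2],[323.9,186.4],[291.6,189.4],[320.2,168.9]],.055)
for W in(T,S):print(np.round(W[:,:2],4).tolist(),*fit(W)[:2],fit(W)[3])
P=fit(T)[2];np.save("P.npy",P)
j=unproject("top",[[309,174]],.078);print("jar",j,np.linalg.norm(j[0,:2]-P[1]))
print(monitor.current_clock(),monitor.current_wrist_force(),r.__class__)
for yaw in range(0,180,15):
    a=np.radians(yaw);x=np.array([np.cos(a),np.sin(a),0]);z=np.array([0,0,-1.]);R=np.c_[x,np.cross(z,x),z]
    q=[r.inverse_kinematics([*p,.15],R) for p in P]
    print(yaw,[None if v is None else np.round(v).astype(int).tolist() for v in q[:2]])
```

```text
[[0.4993, -0.0424], [0.5364, 0.057], [0.5668, -0.0112], [0.468, 0.0255]] [0.5176425  0.00721739] -65.41639228402286 [0.00020155 0.00024995 0.00053845 0.00022801]
[[0.4996, -0.0423], [0.5365, 0.0565], [0.5688, -0.0112], [0.4691, 0.0254]] [0.51849487 0.00711368] -65.30887467812357 [0.00059339 0.00054607 0.00061688 0.00032027]
jar [[0.64081896 0.09536799 0.078     ]] 0.1115144690412146
1.0 [-0.08613557  0.19324802 -0.13886227] <class 'host.Robot'>
0 [[-48, 20, 55, 119, -21, 51, -70], [-54, 24, 53, 114, -24, 53, -79]]
15 [[-48, 20, 56, 119, -21, 51, -55], [-52, 23, 50, 114, -22, 53, -66]]
30 [[-47, 20, 55, 119, -21, 51, -41], [-49, 22, 46, 114, -20, 52, -53]]
45 [[-47, 20, 55, 119, -21, 51, -26], [-47, 21, 44, 114, -19, 52, -39]]
60 [[-47, 20, 54, 119, -20, 51, -11], [-46, 21, 42, 114, -18, 52, -25]]
75 [[-47, 19, 54, 119, -20, 51, 4], [-46, 21, 41, 114, -17, 52, -10]]
90 [[-46, 19, 54, 119, -20, 51, 19], [-45, 21, 40, 114, -17, 52, 4]]
105 [[-46, 19, 53, 119, -20, 51, 33], [-44, 20, 39, 113, -16, 52, 19]]
120 [[-46, 19, 53, 119, -20, 51, 48], [-43, 20, 38, 113, -16, 52, 33]]
135 [[-45, 19, 53, 119, -19, 51, 63], [-42, 20, 37, 113, -15, 52, 48]]
150 [[-44, 18, 51, 119, -18, 51, 77], [-42, 20, 36, 113, -15, 51, 63]]
165 [[-42, 18, 48, 119, -17, 51, 91], [-41, 20, 35, 113, -14, 51, 77]]
```

Candidates: the large board at top-view pixel (356,239), and its small look-alike at (239,196). I choose the larger. Its pins are 1 (382,247), 2 (330,229), 3 (365,212) and 4 (347,264). The other round light parts are the capacitor at about (318,230) and the audio jacks at about (382,225). The crop confirms the choice: pin 1 lies between the metal ports and the two memory bars. The two cameras agree to within 2 mm, so I'll press pin 1.

```bash
cat >> h.py <<'E'
from station import r,monitor
R=np.array([[0,1.,0],[1,0,0],[0,0,-1]])
def fz(f0): return monitor.current_wrist_force()[2]-f0
def press(p,z0,zmin,step=.001,fstop=11.5,slide=None):
    """step down from z0 until force > fstop; slide: depth at which fine steps start"""
    r.move_linear([*p,z0],feed=.15); r.wait(.1); f0=monitor.current_wrist_force()[2]
    z=z0; log=[]
    if slide: z=slide; r.move_linear([*p,z],feed=.02)
    while z>zmin:
        f=fz(f0); log.append((round(z*1e3,1),round(monitor.current_position()[2]*1e3,1),round(f,1)))
        if f>fstop: break
        z-=step if f<7.5 else .0005
        r.move_linear([*p,z],feed=.02)
    r.wait(.15); log.append(("end",round(fz(f0),1)))
    r.move_linear([*p,.105],feed=.15)
    print(log,monitor.current_clock())
E
python3 - <<'E'
from h import *
P=np.load("P.npy")+[.0004,0];np.save("P.npy",P)
r.grip(0);print(monitor.current_clock(),monitor.current_finger_gap())
r.move_to([*P[0],.12],R);print(monitor.current_clock())
press(P[0],.085,.066)
E
```

```text
1.7667 0.0002373832497294666
4.4583
[(85.0, np.float64(85.6), np.float64(0.0)), (84.0, np.float64(84.5), np.float64(-0.4)), (83.0, np.float64(83.0), np.float64(-0.2)), (82.0, np.float64(81.9), np.float64(-0.5)), (81.0, np.float64(80.9), np.float64(0.2)), (80.0, np.float64(79.9), np.float64(-1.4)), (79.0, np.float64(79.3), np.float64(2.4)), (78.0, np.float64(78.2), np.float64(3.6)), (77.0, np.float64(77.1), np.float64(3.8)), (76.0, np.float64(76.0), np.float64(3.7)), (75.0, np.float64(75.0), np.float64(4.3)), (74.0, np.float64(74.0), np.float64(4.5)), (73.0, np.float64(73.0), np.float64(4.3)), (72.0, np.float64(72.1), np.float64(5.2)), (71.0, np.float64(71.5), np.float64(8.0)), (70.5, np.float64(71.2), np.float64(10.5)), (70.0, np.float64(70.9), np.float64(11.8)), ('end', np.float64(11.2))] 9.475
```

Pin 1 shows a clear plateau of about 4–5 N and then the end stop at TCP z ≈ 72 mm. I'll do the other three the same way.

Run:
```python
from h import *
P=np.load("P.npy")
for i in(1,2,3):
    r.move_linear([*P[i],.105],feed=.15)
    press(P[i],.085,.067,slide=.074)
r.move_linear([*P[3],.20],feed=.2);r.move_to([.30,.35,.30],R)
cv2.imwrite("pics/top1.png",im:=optics.get_image("top"));s=optics.get_image("scene");print(monitor.current_clock())
cv2.imwrite("pics/fin.png",np.vstack([cv2.resize(im[190:290,280:440],None,fx=4,fy=4)[:300],cv2.resize(s[150:225,250:410],None,fx=4,fy=4)]))
```

```text
[(74.0, np.float64(74.3), np.float64(4.3)), (73.0, np.float64(73.3), np.float64(4.7)), (72.0, np.float64(72.3), np.float64(4.3)), (71.0, np.float64(71.7), np.float64(7.4)), (70.0, np.float64(71.1), np.float64(11.4)), (69.5, np.float64(70.8), np.float64(11.6)), ('end', np.float64(13.1))] 13.2
[(74.0, np.float64(74.4), np.float64(4.1)), (73.0, np.float64(73.3), np.float64(4.7)), (72.0, np.float64(72.3), np.float64(5.8)), (71.0, np.float64(71.7), np.float64(8.5)), (70.5, np.float64(71.5), np.float64(10.2)), (70.0, np.float64(71.2), np.float64(11.3)), (69.5, np.float64(70.9), np.float64(12.0)), ('end', np.float64(13.0))] 16.9667
[(74.0, np.float64(74.3), np.float64(3.7)), (73.0, np.float64(73.2), np.float64(4.3)), (72.0, np.float64(72.2), np.float64(5.0)), (71.0, np.float64(71.6), np.float64(8.2)), (70.5, np.float64(71.2), np.float64(9.8)), (70.0, np.float64(70.9), np.float64(12.6)), ('end', np.float64(12.3))] 20.6917
22.8333
```

View pics/fin.png

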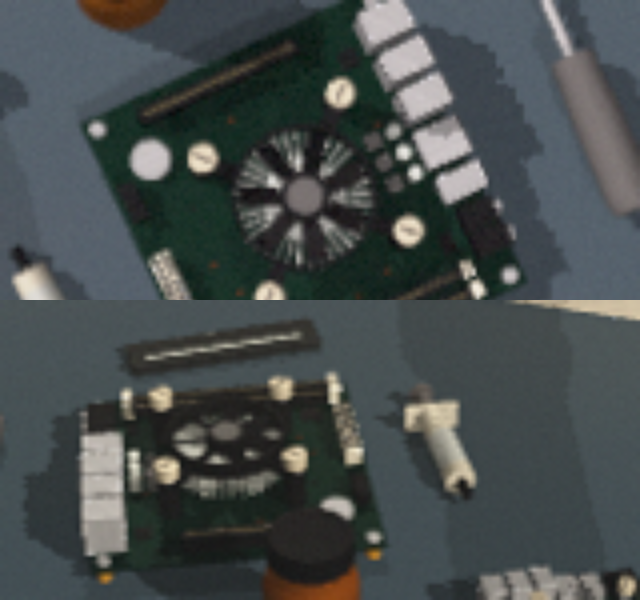

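The final picture shows all four caps sitting lower, with no stems visible below them in the scene view. The board, jar and syringe have not moved, and the robot is clear. I'm handing the job in.

```bash
python3 -c "
from station import workorder
print(workorder.close_job())"
```

```text
the job is handed in; nothing more can be done
None
```

I pressed all four pins to their end stops in the order you gave, with at most about 13 N at the wrist. In the last pictures the board, jar and syringe had not visibly moved; I handed the job in with about 23 s on the clock, and no verdict came back.

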